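# Turn a lidded slide box over and stack it lid down

### The arm

A 6-joint arm with a two-finger parallel gripper is mounted at the origin on a cart in front of the work surface, level with it; the furniture and walls round the work are solid. World frame = base frame: x ahead of the robot, y to its left, z up, the work surface at z = 0. Lengths are in mm, angles in rad, forces in N, time in s.
With the tool pointing down it reaches from about 425 to 950 mm from the base axis. Payload 14.7 kg.
Tool frame: the origin (TCP) lies midway between the tips of the shut fingers; the grasp point (between the pads) lies arm.tcp_to_grasp behind it (arm.tcp_to_grasp is the distance from the TCP to the grasp point, in mm); z points along the fingers, y is the direction in which the jaws open and shut (so a half turn about z gives the same grasp; the last joint's range is limited). The gripper opens to 85 mm and grips with 20 to 120 N. Pads are 22 mm wide; open, the fingers measure 114 mm over their backs; the gripper's body (76 mm by 85 mm) begins 54 mm behind the grasp point. The pads swing forward as they close: fully open they stand 13 mm farther back than shut.
Start: joints at [1.06, 0.48, 1.596, -0, 1.065, -0.047], TCP at [290.754, 581.339, 231.297] pointing down, gripper open.
Joint ranges: [-2.75, 2.75], [-0.82, 2.05], [0.23, 2.67], [-1.56, 4.7], [0.09, 2.69], [-2.92, 2.92]. Speed limits (rad/s): [1.89, 1.89, 2.39, 3.01, 3.01, 3.01].

### API

Orientations are given as [roll, pitch, yaw] about the fixed x, y, z axes, in that order (R = Rz(yaw) Ry(pitch) Rx(roll)).
In Python, from plant import arm gives the robot as it stands. Calls block until the motion is done:
- arm.goto(position, orientation): joint-space move of the TCP to a pose.
- arm.move_l(position, rot=None, v=150, stop_force=None): straight line of the TCP; rot=None keeps the orientation; v is the mean speed in mm/s. With stop_force (N) it stops when the force on the tool has changed by that much, and returns True; else False.
- arm.set_joints(angles): joint-space move.
- arm.set_gripper(opening, squeeze=None): opening from 0.0 (shut) to 1.0 (fully open); squeeze is the grip in N (None keeps the last); returns when the fingers have stopped.
- arm.pause(seconds).
- arm.inverse_kinematics(position, orientation): joint angles nearest the present ones, or None.
- arm.get_obs(): the state.
- arm.read_camera(name): name is "scene" or "top" or "wrist"; returns the picture (384x512x3 uint8, blue, green, red); there is no depth.
- arm.camera_model(name): a dict with "vfov" (degrees; the focal length in pixels is half the picture's height over the tangent of half this angle, whatever the lens; pixels are square), "cx", "cy" (the principal point, pixels), "world_from_camera" (4x4, takes a point from camera to world coordinates); the wrist camera has in their place "hand_eye" (4x4, takes a point from camera to tool coordinates, whose origin is the TCP and whose axes are the flange's). Camera axes: x right, y down, z forward; pixel columns grow to the right and rows downward; lengths in mm; the calibration is good to about 2 mm. The wrist camera is an equidistant fisheye: a pixel r from the principal point sees the ray r / f radians off the axis. A picture is of the moment at which its call begins: read the wrist's pose just before it. camera_model takes no time and is no camera call.
A pose or a line that the arm cannot do raises arm.MotionError and nothing moves.
- arm.close_job(): hands the job in, once; it reports no verdict.
Trained networks look in the newest picture that a camera, given by its name, has taken for a name from the list of things; names that differ only in an ending like _2 or _b are one class to them, and where a whole thing is asked for, a point or a joint stands for the part that bears it (a point fixed in the world has none). Each returns a list of dicts, best first, with "score" (0 to 1); they miss things now and then, are a little off and sometimes report something else, mostly with a low value. They report only what shows in the picture. A call takes as long as a camera call.
- arm.recognise(camera, label): "centre" ([column, row] in pixels, amid what is visible of it).
The state is a dict: "clock": time; "q": joint angles; "qd": joint speeds; "tau": joint torques, N m; "tcp_pos": TCP position; "ee_rot": TCP orientation; "wrist_force": force on the tool from outside, world axes, zero at the start; "wrist_torque": the same for the moment, N m; "width": opening from 0.0 (shut) to 1.0 (fully open).
Only numpy, scipy, OpenCV 4.12 (cv2) and the standard library are available. Lean on these libraries where they do the work, as an engineer would, in place of code of your own. Each camera call takes 0.05 s, during which the arm holds its last target.

### The job

The lidded slide box in the turner must be stored upside down. Swing the turner's crank half a turn over the top as far as it goes, then draw the box straight out of the sleeve, keeping its base and lid together, and set it squarely on top of the pile of like boxes that lie lid down (not the pile that lies lid up). Do not push the pile out of its place.

Things in the scene. Friction and masses are not known exactly. Their poses are not given: they have to be found in the camera images.
- turner: Box turner, fixed: base plate, 96 mm high post, in front of it a sleeve (tube, outside 52 wide, 27 high) turning on a level axle 75 mm above the table. Origin on the table below the middle of the sleeve's open mouth; +x level from the mouth into the sleeve along the axle, z up. Sleeve x 0 to 59 mm, inside 46 wide, 21 high, 56 deep; post x 64 to 84; crank arm behind it x 87 to 95 (all mm).
- handle (a point): Middle of the crank's black round handle bar (12 mm thick, 57 mm long, parallel to the turner's x, fixed to the crank arm so that it must turn between the fingers). In the turner's frame at crank angle q: x = 124 mm, y = 50 cos q mm, height = 75 + 50 sin q mm; at the start at y = +50 mm, at the far stop at y = -50 mm.
- crank (a joint): Angle of sleeve and crank about the turner's x axis, rad: 0 at the start (bar at the +y side, box lid up), growing as the bar swings up and over the top to the -y side, hard stop at 3.14 (box lid down). Light friction, 0.06 N m; it rests at either end by itself.
- box_base: White base of the box in the sleeve, 88 x 34 x 16 mm. Origin at the centre of its outer underside, z towards the lid (up at the start), x along the box. Whole box 96 x 42 x 18 mm, 0.1 kg, long side along the turner's x, its front 41 mm out of the mouth; it lies with 1.5 to 3 mm play on the sleeve's lower wall, underside 64.5 mm above the table before and after turning.
- box_lid: Loose grey lid, a shell 96 x 42 x 15 mm, walls 2 mm, slipped over the base with 2 mm play, no catch. Origin at the centre of its open rim, z from rim to closed face (up at the start, down after turning), x along the box. Closed, its rim is 3 mm from the base's underside. Lid down, it is a tray that carries the base: underside its closed face, sides 42 mm apart and 15 mm high.
- pile_lid_down: Pile of two like boxes lying lid down, fixed together: 96 x 42 x 36 mm, 0.5 kg. From above it shows a white base underside inside a grey rim; the other, equal pile (lid up) shows a closed grey face with a blank label. One lies in front, one left of the turner, either way. Origin at the centre of its underside on the table, x along its 96 mm side, z up; top 36 mm above the table.

How it is judged (in metres and radians):
On the way:
1. the crank is swung over to its far stop, with the closed box lid down (value of joint crank above 2.95 rad and angle between each of box_lid, box_base's own z axis and vertical above 2.9 rad), for 0.2 s.
At the end, for the whole second after the job is handed in: The box rests closed (rim of the lid within 10 mm of the base's underside, centre to centre) and lid down, level within 10 degrees, on top of the lid-down pile: centres within 15 mm seen from above, long sides parallel within 11 degrees, at rest (angle between each of box_lid, box_base's own z axis and vertical above 2.96 rad and horizontal distance between box_lid and pile_lid_down below 0.015 m and angle between the x axis of box_lid and the x axis of pile_lid_down, either way round below 0.2 rad and z of box_lid in the frame of pile_lid_down between 0.045 and 0.057 m and distance between box_lid and box_base below 0.01 m and angle between pile_lid_down's own z axis and vertical below 0.1 rad and linear speed of each of box_lid, box_base below 0.02 m/s); the robot touches nothing.
It fails at once if base and lid came apart (centres more than 20 mm from each other) (distance between box_lid and box_base above 0.02 m).
It fails at once if the lid-down pile was pushed more than 20 mm (distance of pile_lid_down from where it was at the start of the episode above 0.02 m).
It also fails if it takes over 54 s, if anything falls off the work surface, if the arm or the gripper's body presses on something with over 40 N, if the wrist force passes 120 N, or if a joint passes its speed limit or range.

## Working session

There is one attempt and no reset: what is moved stays moved. The work goes in short steps, each a Python script; the robot and the scene stay as the last script left them, time stands still between calls to the robot, and variables do not carry over. Pictures are saved under pics/ and viewed, and the job is handed in when it is done.

```bash
mkdir -p pics; ls
python3 - <<'E'
from plant import arm
import cv2
for n in ("scene","top","wrist"):
    cv2.imwrite(f"pics/a_{n}.png",arm.read_camera(n)); print(n,arm.camera_model(n))
    for l in ("turner","handle","box_base","box_lid","pile_lid_down"):
        print(l,[(r["score"],r["centre"]) for r in arm.recognise(n,l)][:3])
o=arm.get_obs(); print(o, arm.tcp_to_grasp)
E
```

```text
pics
scene {'vfov': 46.57713710915377, 'cx': 256.31828085280745, 'cy': 193.70870154534163, 'world_from_camera': array([[ 7.34793877e-01, -4.88946441e-01,  4.70116301e-01,
         1.79148418e+02],
       [-6.78072508e-01, -5.47075890e-01,  4.90841771e-01,
        -2.65290954e+02],
       [ 1.71939564e-02, -6.79440467e-01, -7.33529154e-01,
         7.10409766e+02],
       [ 0.00000000e+00,  0.00000000e+00,  0.00000000e+00,
         1.00000000e+00]])}
turner [(0.75, [297.8, 217.9])]
handle [(0.72, [298.5, 211.6])]
box_base [(0.58, [297.8, 220.2])]
box_lid [(0.96, [262.6, 222.1]), (0.26, [296.6, 218.8])]
pile_lid_down [(0.56, [224.8, 207.1])]
top {'vfov': 57.155848268496605, 'cx': 252.60273663846857, 'cy': 190.90723318297975, 'world_from_camera': array([[ 1.97549692e-02, -9.84928499e-01,  1.71830131e-01,
         4.35137129e+02],
       [-9.99704911e-01, -2.18890546e-02, -1.05337402e-02,
         1.68071785e+02],
       [ 1.41361801e-02, -1.71571332e-01, -9.85070275e-01,
         9.04708501e+02],
       [ 0.00000000e+00,  0.00000000e+00,  0.00000000e+00,
         1.00000000e+00]])}
turn
[... 607 characters left out ...]
se []
box_lid []
pile_lid_down []
{'clock': 0.9, 'q': array([ 1.06040216e+00,  4.80189921e-01,  1.59628841e+00, -1.21269311e-05,
        1.06511265e+00, -4.65940288e-02]), 'qd': array([-0.0009266 , -0.00041941,  0.0010334 ,  0.00033424, -0.00132025,
        0.00138027]), 'tau': array([-1.26670060e-03, -9.50473237e+01, -4.30647969e+01,  1.66479713e-04,
        8.24195104e-04, -3.24420320e-06]), 'tcp_pos': array([290.7574273 , 581.34022622, 231.30742659]), 'ee_rot': array([3.14159148e+00, 1.06754417e-05, 2.67779839e+00]), 'wrist_force': array([-0.01398084,  1.21686694,  0.81390233]), 'wrist_torque': array([-0.02831949, -0.0188982 , -0.04085785]), 'width': 0.9996129796352224} 18.700000000000003
```

Run:
```python
import cv2
for n,(x0,y0,x1,y1) in {"scene":(180,150,380,300),"top":(190,130,350,250)}.items():
    im=cv2.imread(f"pics/a_{n}.png")
    cv2.imwrite(f"pics/b_{n}.png",cv2.resize(im[y0:y1,x0:x1],(800,600),interpolation=cv2.INTER_CUBIC))
```

```text
(no output)
```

View pics/a_scene.png

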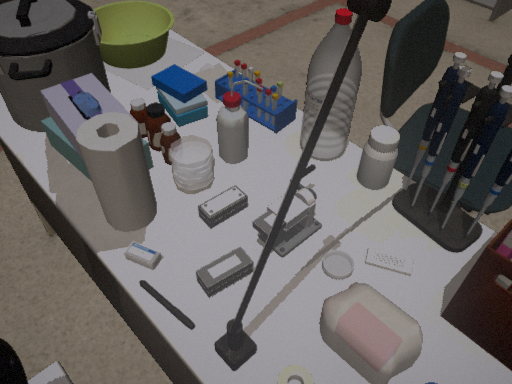

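View pics/a_top.png

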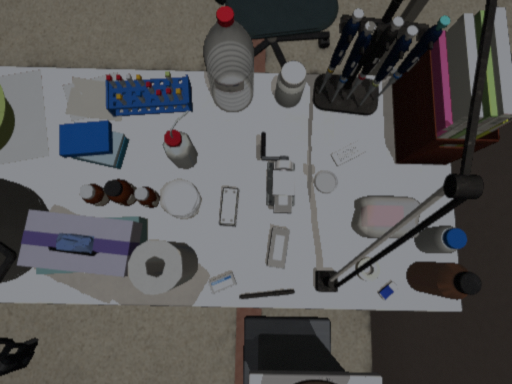

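View pics/b_scene.png

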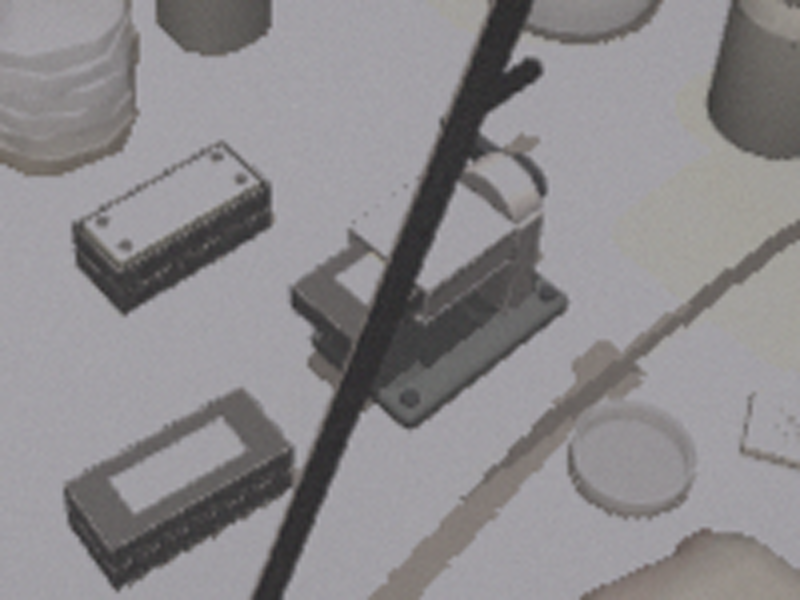

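View pics/b_top.png

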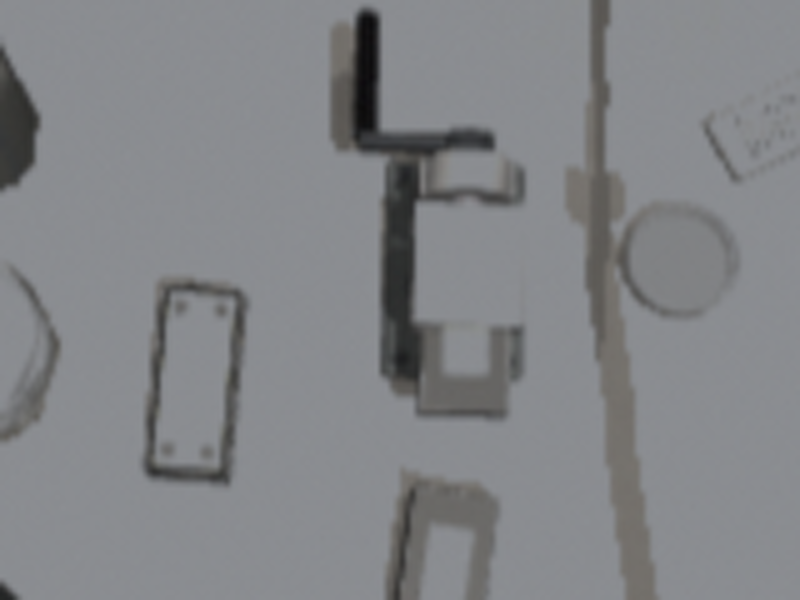

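```bash
cat > h.py <<'E'
import numpy as np
from plant import arm
import cv2
def ray(n,px,obs=None):
    m=arm.camera_model(n); f=192/np.tan(np.radians(m["vfov"])/2)
    d=np.array([px[0]-m["cx"],px[1]-m["cy"]],float)
    if n=="wrist":
        r=np.hypot(*d); t=r/f; v=np.array([*(d/max(r,1e-9)*np.sin(t)),np.cos(t)])
        T=tcpT(obs)@m["hand_eye"]
    else:
        v=np.array([d[0]/f,d[1]/f,1]); T=m["world_from_camera"]
    v=T[:3,:3]@v; return T[:3,3],v/np.linalg.norm(v)
def eR(e):
    from scipy.spatial.transform import Rotation as R
    return R.from_euler("xyz",e).as_matrix()
def tcpT(o):
    T=np.eye(4);T[:3,:3]=eR(o["ee_rot"]);T[:3,3]=o["tcp_pos"];return T
def onz(n,px,z,obs=None):
    c,v=ray(n,px,obs); return c+v*(z-c[2])/v[2]
def proj(n,P,obs=None):
    m=arm.camera_model(n); f=192/np.tan(np.radians(m["vfov"])/2)
    T=tcpT(obs)@m["hand_eye"] if n=="wrist" else m["world_from_camera"]
    p=T[:3,:3].T@(np.asarray(P,float)-T[:3,3])
    if n=="wrist":
        r=np.hypot(p[0],p[1]);t=np.arctan2(r,p[2]);k=f*t/r
        return np.array([m["cx"]+k*p[0],m["cy"]+k*p[1]])
    return np.array([m["cx"]+f*p[0]/p[2],m["cy"]+f*p[1]/p[2]])
def tri(c):
    A=np.zeros((3,3));b=np.zeros(3)
    for o,v in c:
        M=np.eye(3)-np.outer(v,v);A+=M;b+=M@o
    return np.linalg.solve(A,b)
E
python3 - <<'E'
from h import *
np.set_printoptions(precision=1,suppress=True)
c=lambda x,y:(190+x/5,130+y/5)
for n,p,z in [("bar far",(367,12),81),("bar near",(365,130),81),("mouthL",(415,325),88.5),("mouthR",(523,325),88.5),("lid fl",(417,412),82.5),("lid fr",(507,414),82.5),
 ("pile tl",(160,283),36),("pile tr",(243,290),36),("pile br",(228,480),36),("pile bl",(148,473),36)]:
    print(n,onz("top",c(*p),z))
print("lamp elbow",tri([ray("top",(463,186)),ray("scene",(370,5))]))
print("lamp base",onz("top",(327,281),20),onz("scene",(236,347),20))
print("bottle red",tri([ray("top",(174,139)),ray("scene",(232,99))]))
print("cups",tri([ray("top",(180,197)),ray("scene",(192,150))]))
# lamp: points along boom, top pixel (400,232)
# intersect boom plane
for px in [(300,186),(345,60)]:
    o,v=ray("scene",px)
    a,b=ray("top",(340,275)),ray("top",(463,186))
    n=np.cross(a[1],b[1]); s=((a[0]-o)@n)/(v@n); print("boom",o+v*s)
E
```

```text
bar far [724.5 135.7  81. ]
bar near [664.9 135.8  81. ]
mouthL [568.8 111.3  88.5]
mouthR [569.9  60.5  88.5]
lid fl [528.5 109.5  82.5]
lid fr [528.5  67.2  82.5]
pile tl [595.9 235.6  36. ]
pile tr [593.3 194.   36. ]
pile br [498.2 198.8  36. ]
pile bl [500.8 238.2  36. ]
lamp elbow [508.  -56.8 542.8]
lamp base [369.8 -27.8  20. ] [370.8 -27.2  20. ]
bottle red [676.6 334.7 160.5]
cups [559.1 327.7  92.6]
boom [455.1 -47.8 349.4]
boom [492.6 -51.6 494.1]
```

The lid-down pile is the left one: its white underside is at top px ≈(229,206). The lid-up pile is in front at (279,246). The turner mouth is at world ≈(569,86), with its x axis roughly along world x. A lamp boom stands at y≈-50, so I'll keep the arm tilted away from it. Next is a closer look with the wrist camera.

Run:
```python
from h import *
np.set_printoptions(precision=3,suppress=True)
# plan IK for the crank
for t in (0,.3,.5):
  for yaw in (0,np.pi):
    for y,z in ((136,75),(86,125),(36,75)):
        g=np.array([706,y,z]); R=eR([np.pi-t,0,yaw]) if yaw==0 else eR([np.pi+t,0,yaw])
        p=g+R[:,2]*arm.tcp_to_grasp
        print(t,yaw,R[:,2],arm.inverse_kinematics(p,[np.pi-t,0,0] if yaw==0 else [np.pi+t,0,np.pi]))
arm.goto([600,150,330],[np.pi,0,np.pi])
o=arm.get_obs();im=arm.read_camera("wrist");np.save("o1.npy",o,allow_pickle=True)
cv2.imwrite("pics/w1.png",im);print(o["clock"],o["tcp_pos"],o["ee_rot"],o["q"])
```

```text
0 0 [ 0. -0. -1.] [ 0.148  0.758  1.549 -0.     0.834  1.719]
0 0 [ 0. -0. -1.] [ 0.079  0.69   1.544 -0.     0.907  1.649]
0 0 [ 0. -0. -1.] [ 0.008  0.744  1.581 -0.     0.816  1.579]
0 3.141592653589793 [ 0.  0. -1.] [ 0.148  0.758  1.549  0.     0.834 -1.423]
0 3.141592653589793 [ 0.  0. -1.] [ 0.079  0.69   1.544  0.     0.907 -1.492]
0 3.141592653589793 [ 0.  0. -1.] [ 0.008  0.744  1.581  0.     0.816 -1.563]
0.3 0 [ 0.    -0.296 -0.955] [ 0.287  0.808  1.481 -0.351  0.969  2.075]
0.3 0 [ 0.    -0.296 -0.955] [ 0.222  0.733  1.499 -0.348  1.006  1.995]
0.3 0 [ 0.    -0.296 -0.955] [ 0.154  0.779  1.553 -0.384  0.895  1.979]
0.3 3.141592653589793 [-0.    -0.296 -0.955] [ 0.287  0.808  1.481 -0.351  0.969 -1.066]
0.3 3.141592653589793 [-0.    -0.296 -0.955] [ 0.222  0.733  1.499 -0.348  1.006 -1.147]
0.3 3.141592653589793 [-0.    -0.296 -0.955] [ 0.154  0.779  1.553 -0.384  0.895 -1.162]
0.5 0 [ 0.    -0.479 -0.878] [ 0.369  0.869  1.423 -0.524  1.104  2.24 ]
0.5 0 [ 0.    -0.479 -0.878] [ 0.307  0.788  1.458 -0.533  1.12   2.169]
0.5 0 [ 0.    -0.479 -0.878] [ 0.242  0.83   1.519 -0.583  1.007  2.184]
0.5 3.141592653589793 [-0.    -0.479 -0.878] [ 0.369  0.869  1.423 -0.524  1.104 -0.902]
0.5 3.141592653589793 [-0.    -0.479 -0.878] [ 0.307  0.788  1.458 -0.533  1.12  -0.973]
0.5 3.141592653589793 [-0.    -0.479 -0.878] [ 0.242  0.83   1.519 -0.583  1.007 -0.958]
2.85 [599.731 150.753 329.806] [ 3.141 -0.    -3.141] [ 0.197  0.355  1.547  0.     1.239 -1.374]
```

View pics/w1.png

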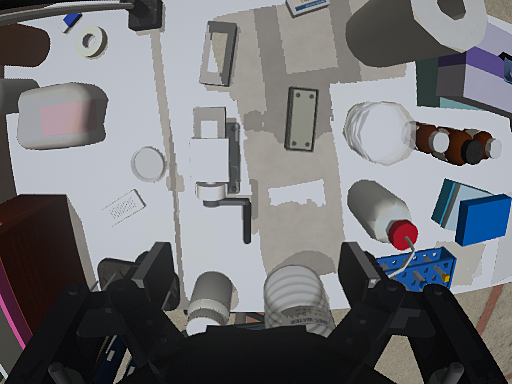

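Run:
```python
import cv2
im=cv2.imread("pics/w1.png")
cv2.imwrite("pics/w1a.png",cv2.resize(im[95:245,180:330],(600,600),interpolation=cv2.INTER_CUBIC))
cv2.imwrite("pics/w1b.png",cv2.resize(im[80:160,270:335],(487,600),interpolation=cv2.INTER_CUBIC))
```

```text
(no output)
```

View pics/w1a.png

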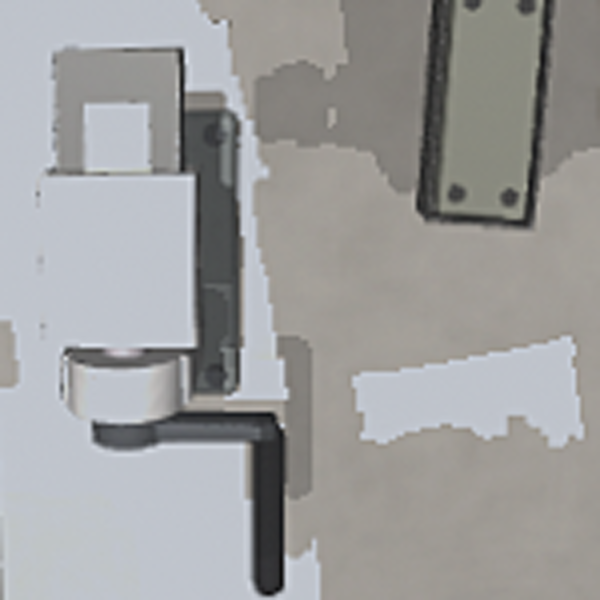

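View pics/w1b.png

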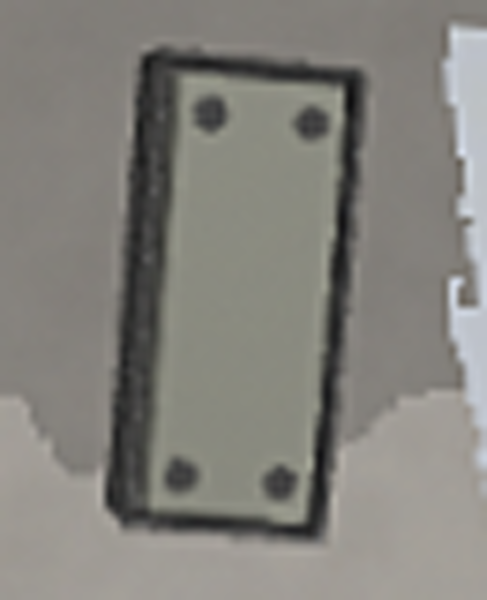

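Run:
```python
from h import *
np.set_printoptions(precision=2,suppress=True)
o=np.load("o1.npy",allow_pickle=True).item()
a=lambda x,y:(180+x/4-.375,95+y/4-.375); b=lambda x,y:(270+x/7.5-.43,80+y/7.5-.43)
P=np.array([onz("wrist",b(*p),36,o) for p in [(177,72),(343,82),(308,523),(147,515)]])
print(P); print("centre",P.mean(0), "yaw",[np.arctan2(*(q[:2])[::-1]) for q in (P[3]-P[0],P[2]-P[1])], [np.linalg.norm(P[i]-P[j]) for i,j in((0,1),(1,2),(2,3),(3,0))])
for n,p,z in [("lid1",(52,48),82.5),("lid2",(183,48),82.5),("mouth1",(42,173),88.5),("mouth2",(193,175),88.5),("s3",(198,347),88.5),("s4",(45,345),88.5),("barend",(268,594),75),("barnear",(263,430),75)]:
    print(n,onz("wrist",a(*p),z,o))
```

```text
[[503.66 204.76  36.  ]
 [504.36 237.49  36.  ]
 [592.45 232.94  36.  ]
 [591.36 200.41  36.  ]]
centre [547.96 218.9   36.  ] yaw [np.float64(-0.049460939418840014), np.float64(-0.05164248550497587)] [np.float64(32.74136642444685), np.float64(88.2041743887055), np.float64(32.540355004767335), np.float64(87.80830871573522)]
lid1 [527.98  67.84  82.5 ]
lid2 [529.19 111.23  82.5 ]
mouth1 [568.95  64.55  88.5 ]
mouth2 [570.46 114.56  88.5 ]
s3 [628.33 115.12  88.5 ]
s4 [627.52  62.76  88.5 ]
barend [727.34 137.37  75.  ]
barnear [662.39 136.2   75.  ]
```

Run:
```python
from h import *
np.set_printoptions(precision=2,suppress=True)
t=.4; rot=[np.pi+t,0,np.pi]; z=eR(rot)[:,2]
bar=np.array([707,136.6,75.]); tcp=bar+z*arm.tcp_to_grasp
arm.set_gripper(.5,20)
arm.goto(tcp-z*90,rot)
hit=arm.move_l(tcp,v=120,stop_force=12)
o=arm.get_obs();print(hit,o["tcp_pos"]-tcp,o["wrist_force"])
arm.set_gripper(0.0,20)
o=arm.get_obs();print(o["clock"],o["tcp_pos"]-tcp,o["wrist_force"],o["wrist_torque"],o["width"]*85)
cv2.imwrite("pics/g1.png",arm.read_camera("wrist"))
cv2.imwrite("pics/g1s.png",arm.read_camera("scene"))
```

```text
False [0.54 0.26 0.85] [ 0.16 -0.28  0.41]
5.55 [0.42 1.13 0.49] [-0.49  4.89  0.41] [ 0.88  0.09 -0.12] 11.43091269409589
```

View pics/g1.png

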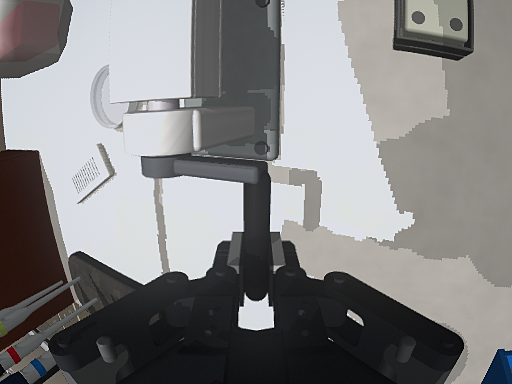

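View pics/g1s.png

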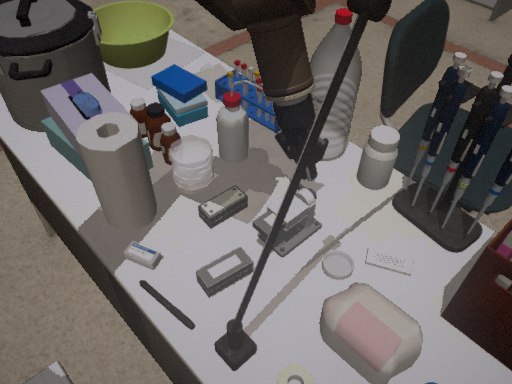

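Run:
```python
from h import *
np.set_printoptions(precision=2,suppress=True)
o=arm.get_obs();p0=o["tcp_pos"]+[0,.8,0]
np.save("p0.npy",p0)
N=16
for i in range(1,N+1):
    q=np.pi*i/N
    arm.move_l(p0+[0,50*np.cos(q)-50,50*np.sin(q)],v=70)
    o=arm.get_obs();print(i,o["clock"],o["wrist_force"],o["width"]*85,o["tcp_pos"]-p0)
    if np.linalg.norm(o["wrist_force"])>30: print("STOP");break
cv2.imwrite("pics/g2.png",arm.read_camera("wrist"))
cv2.imwrite("pics/g2s.png",arm.read_camera("scene"))
```

```text
1 5.95 [-0.25 -2.99 -2.11] 10.810214504848185 [-0.01 -1.13 10.14]
2 6.2417 [-2.81  5.1   2.02] 11.065996455242244 [ 0.07 -3.21 19.46]
3 6.5333 [-3.32 13.43  5.77] 11.222407177683019 [ 0.12 -6.81 28.23]
4 6.825 [-5.05 13.14  9.32] 11.273687901510035 [  0.39 -12.81  36.24]
5 7.1167 [-4.81  9.26  9.75] 10.61938076012514 [  0.43 -21.06  42.54]
6 7.4083 [-3.97  4.36  8.32] 10.921146559457904 [  0.39 -30.48  46.95]
7 7.7 [-1.29  1.33  7.69] 10.399763083339215 [  0.37 -40.18  49.55]
8 7.9917 [-0.07  1.61  4.71] 11.030421759236253 [  0.32 -49.95  50.19]
9 8.2833 [2.6  0.33 0.54] 11.076194735532406 [  0.23 -59.75  48.92]
10 8.575 [ 1.71  1.14 -1.53] 11.43761368301475 [  0.09 -69.08  45.94]
11 8.8667 [ 4.38  1.97 -1.99] 11.309449483328121 [  0.05 -77.68  41.42]
12 9.1583 [ 2.71  2.62 -2.15] 11.033216542827397 [ -0.09 -85.34  35.16]
13 9.45 [ 1.87  1.3  -1.02] 10.721283344010956 [ -0.15 -91.65  27.66]
14 9.7417 [ 1.1  -3.81  1.86] 10.712884867734832 [ -0.16 -96.63  19.26]
15 10.0333 [  0.93 -10.14   3.25] 10.960178605474638 [  -0.19 -100.29   10.03]
16 10.325 [  2.88 -19.1    1.62] 10.970023564956808 [  -0.23 -102.35    0.36]
```

View pics/g2.png

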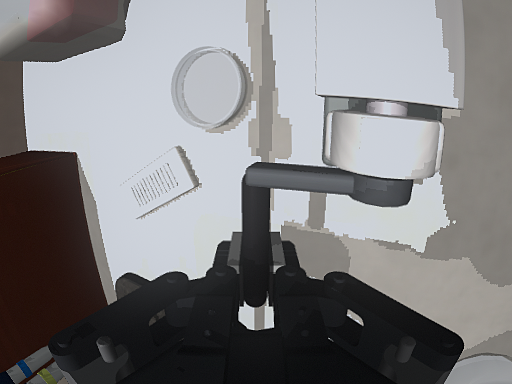

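View pics/g2s.png

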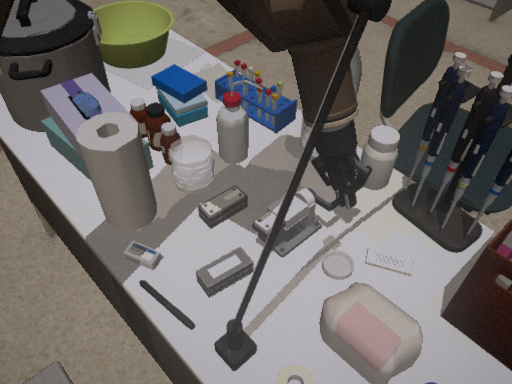

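Run:
```python
from h import *
np.set_printoptions(precision=2,suppress=True)
o=arm.get_obs();p=o["tcp_pos"]
print(arm.move_l(p+[0,1,-5],v=40,stop_force=12)); arm.pause(.3)
o=arm.get_obs();print(o["wrist_force"],o["tcp_pos"]-p)
arm.set_gripper(.45)
z=eR(o["ee_rot"])[:,2]
arm.move_l(o["tcp_pos"]-z*110,v=200)
arm.goto([520,110,230],[np.pi,0,np.pi])
o=arm.get_obs();im=arm.read_camera("wrist");np.save("o2.npy",o,allow_pickle=True)
cv2.imwrite("pics/w2.png",im);print(o["clock"],o["tcp_pos"])
cv2.imwrite("pics/w2a.png",cv2.resize(im[:200,100:366],(798,600),interpolation=cv2.INTER_CUBIC))
s=arm.read_camera("top");cv2.imwrite("pics/t2.png",cv2.resize(s[130:250,190:350],(800,600),interpolation=cv2.INTER_CUBIC))
```

```text
False
[  3.9  -14.15   0.82] [-0.02 -0.56 -4.61]
12.9 [520.93 109.58 229.45]
```

View pics/w2.png

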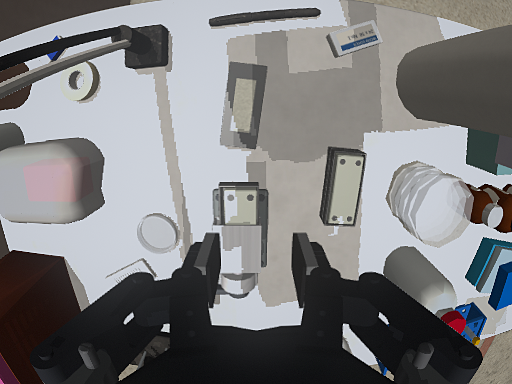

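View pics/w2a.png

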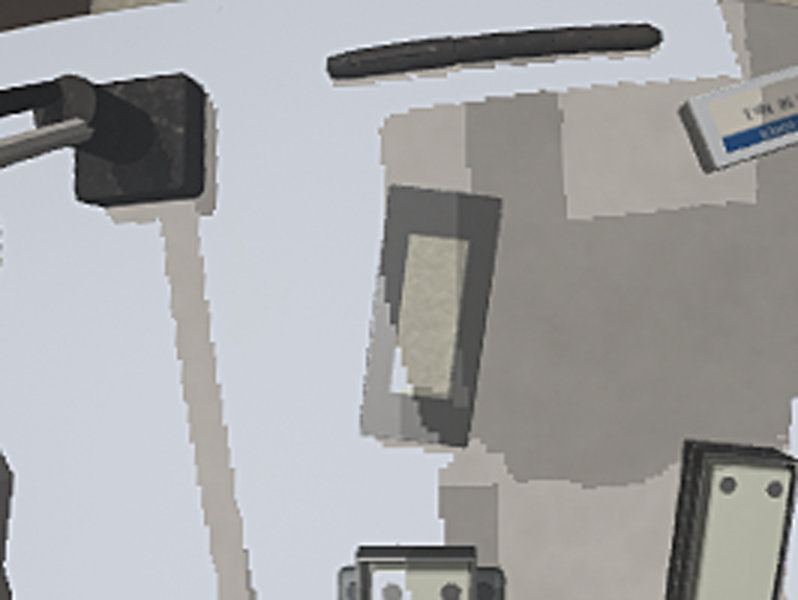

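The box now shows its white underside inside a grey rim, at wrist px ≈(240,205). I'll measure it and the pile.

Run:
```python
import cv2
im=cv2.imread("pics/w2.png")
A=cv2.resize(im[175:250,200:275],(600,600),interpolation=cv2.INTER_CUBIC)
cv2.imwrite("pics/w2b.png",A)
cv2.imwrite("pics/w2c.png",cv2.resize(im[140:235,310:380],(442,600),interpolation=cv2.INTER_CUBIC))
```

```text
(no output)
```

View pics/w2b.png

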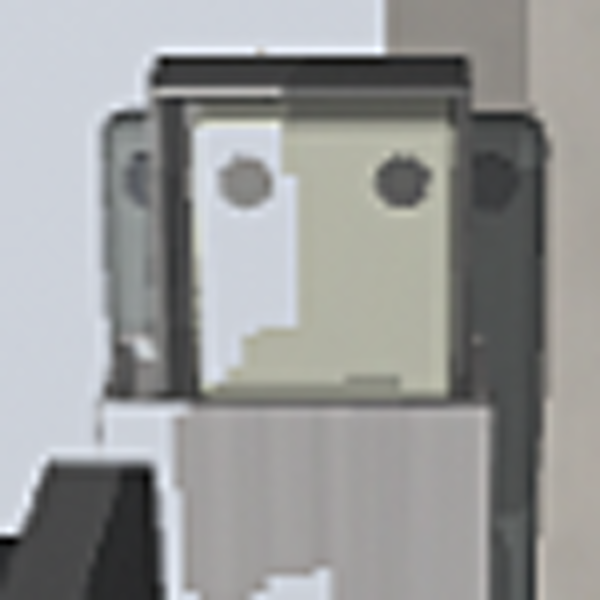

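View pics/w2c.png

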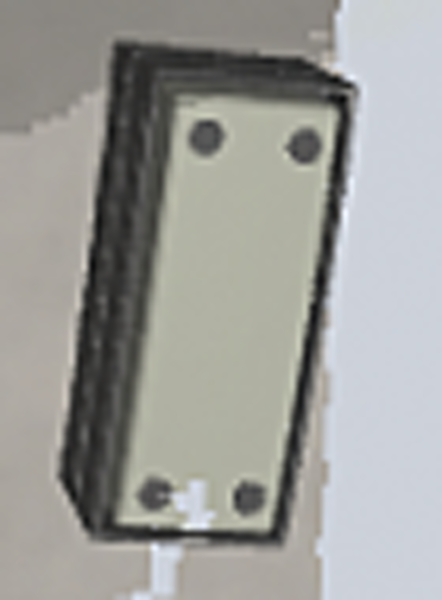

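View pics/t2.png

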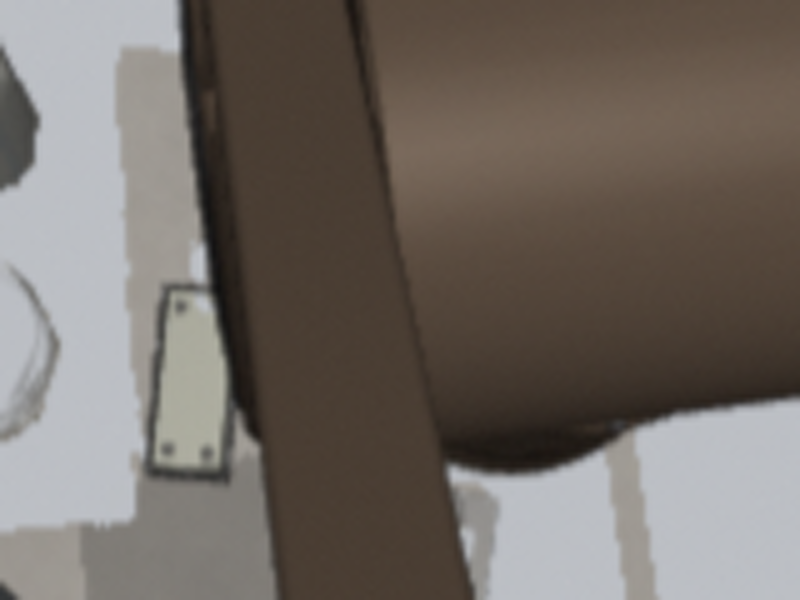

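Run:
```python
from h import *
np.set_printoptions(precision=2,suppress=True)
o=np.load("o2.npy",allow_pickle=True).item()
a=lambda x,y:(200+x/8-.44,175+y/8-.44); b=lambda x,y:(310+x/6.315-.42,140+y/6.315-.42)
for n,p,z in [("rim1",(152,92),79.5),("rim2",(470,92),79.5),("b1",(192,120),82.5),("b2",(455,120),82.5),("m1",(102,402),88.5),("m2",(490,405),88.5)]:
    print(n,onz("wrist",a(*p),z,o))
P=np.array([onz("wrist",b(*p),36,o) for p in [(170,97),(337,105),(280,530),(115,525)]])
print("centre",P.mean(0), "yaw",[np.arctan2(*(q[:2])[::-1]) for q in (P[3]-P[0],P[2]-P[1])], [np.linalg.norm(P[i]-P[j]) for i,j in((0,1),(1,2),(2,3),(3,0))])
for yw in (np.pi,0):
  for p in ([546,88,60],[450,88,60],[547,218,31],[490,150,100]): print(arm.inverse_kinematics(p,[np.pi,0,yw]))
```

```text
rim1 [529.69  71.03  79.5 ]
rim2 [529.67 111.9   79.5 ]
b1 [532.54  76.45  82.5 ]
b2 [532.51 109.98  82.5 ]
m1 [569.2   63.93  88.5 ]
m2 [569.3  114.57  88.5 ]
centre [547.48 218.82  36.  ] yaw [np.float64(-0.05132517915814536), np.float64(-0.032850298337460025)] [np.float64(33.53645818495747), np.float64(86.94729802697982), np.float64(35.125437289902315), np.float64(85.84566950735717)]
[ 0.1   0.58  1.96  0.    0.6  -1.47]
[ 0.13  0.5   2.17  0.    0.47 -1.44]
[ 0.33  0.66  1.89  0.    0.59 -1.24]
[ 0.24  0.47  2.03  0.    0.64 -1.33]
[ 0.1   0.58  1.96 -0.    0.6   1.68]
[ 0.13  0.5   2.17 -0.    0.47  1.7 ]
[ 0.33  0.66  1.89 -0.    0.59  1.9 ]
[ 0.24  0.47  2.03 -0.    0.64  1.81]
```

Run:
```python
from h import *
np.set_printoptions(precision=2,suppress=True)
R=[np.pi,0,np.pi]
arm.set_gripper(.85,40)
arm.goto([547,91,130],R)
print(arm.move_l([547,91,59.5],v=100,stop_force=15))
arm.set_gripper(0.0,40)
o=arm.get_obs();im=arm.read_camera("wrist");np.save("o3.npy",o,allow_pickle=True)
cv2.imwrite("pics/w3.png",im);print(o["clock"],o["tcp_pos"],o["wrist_force"],o["wrist_torque"],o["width"]*85)
cv2.imwrite("pics/s3.png",cv2.resize(arm.read_camera("scene")[150:300,180:380],(800,600),interpolation=cv2.INTER_CUBIC))
```

```text
False
15.1667 [547.31  90.99  60.12] [-1.08 -1.58  6.49] [-0.1   0.07 -0.11] 40.79117473157618
```

View pics/w3.png

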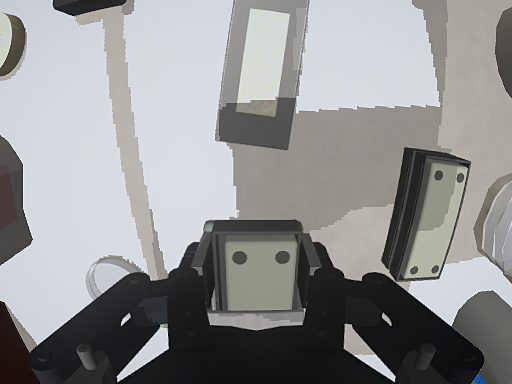

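View pics/s3.png

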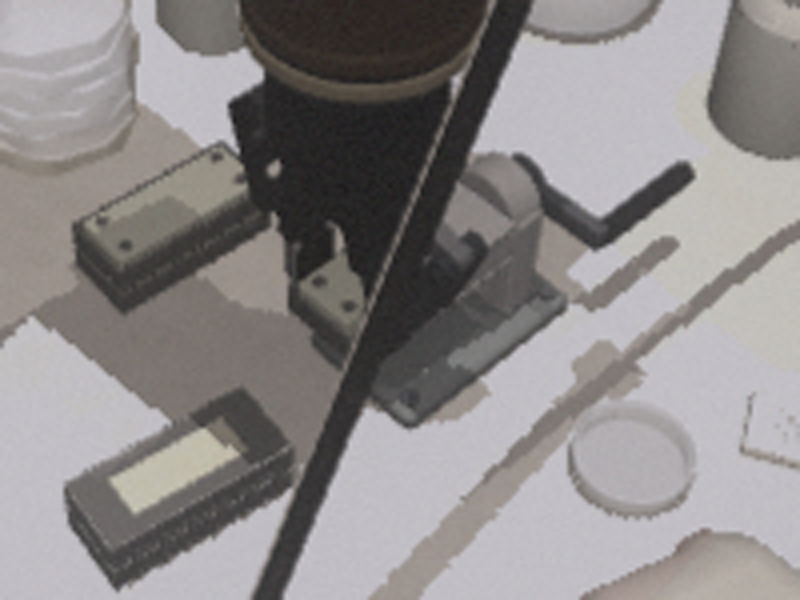

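Run:
```python
from h import *
np.set_printoptions(precision=2,suppress=True)
p=arm.get_obs()["tcp_pos"]
arm.move_l([p[0]-25,91,60.3],v=60);o=arm.get_obs();print(o["tcp_pos"],o["wrist_force"],o["wrist_torque"])
arm.move_l([467,91,60.3],v=60)
o=arm.get_obs();im=arm.read_camera("wrist");np.save("o4.npy",o,allow_pickle=True)
cv2.imwrite("pics/w4.png",im);print(o["clock"],o["tcp_pos"],o["wrist_force"],o["wrist_torque"],o["width"]*85)
cv2.imwrite("pics/s4.png",cv2.resize(arm.read_camera("scene")[150:300,180:380],(800,600),interpolation=cv2.INTER_CUBIC))
```

```text
[521.85  91.03  60.32] [-1.02 -0.76  1.31] [0.02 0.14 0.01]
16.9 [467.52  91.03  60.37] [ 0.2   0.65 -1.55] [0.   0.09 0.01] 41.145662533756116
```

View pics/w4.png

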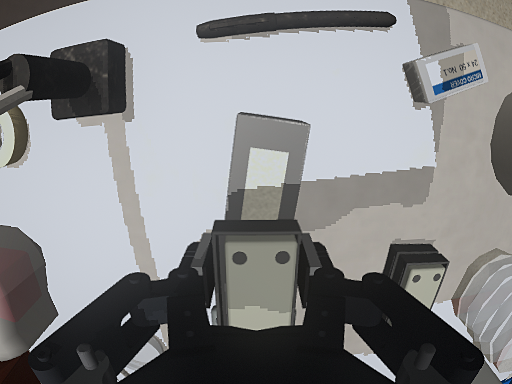

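View pics/s4.png

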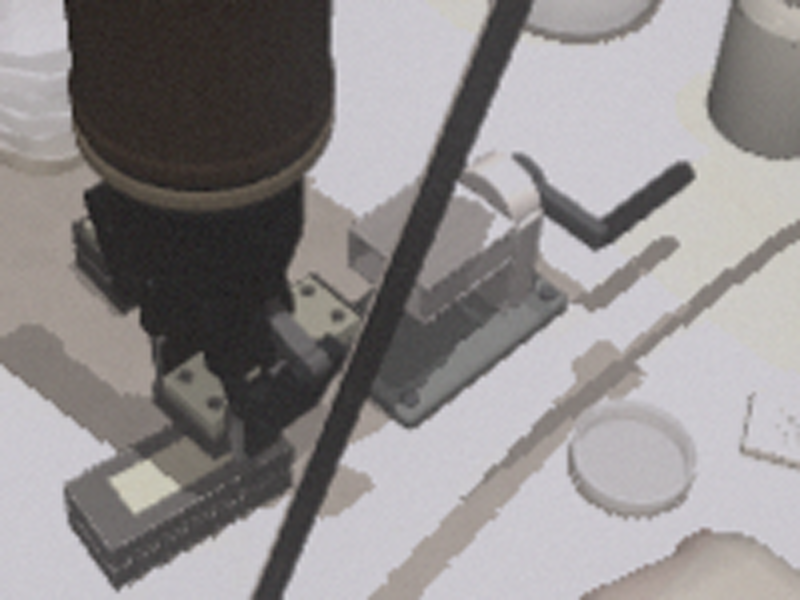

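Run:
```python
from h import *
np.set_printoptions(precision=2,suppress=True)
im=cv2.imread("pics/w4.png")
cv2.imwrite("pics/w4a.png",cv2.resize(im[205:335,195:325],(780,780))[:600])
```

```text
(no output)
```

View pics/w4a.png

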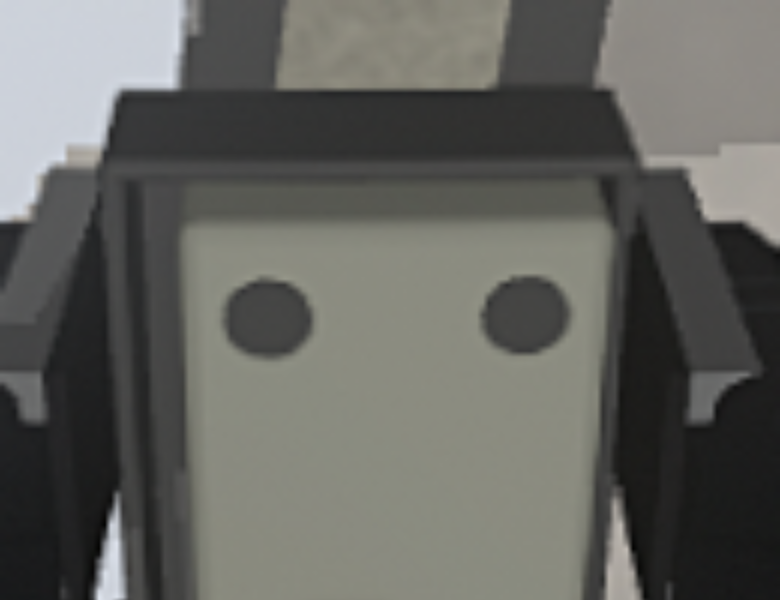

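Run:
```python
from h import *
np.set_printoptions(precision=2,suppress=True)
o=np.load("o4.npy",allow_pickle=True).item()
a=lambda x,y:(195+x/6-.4,205+y/6-.4)
for p,z in [((101,160),79.9),((638,160),79.9),((118,90),64.9),((612,90),64.9)]: print(onz("wrist",a(*p),z,o)-o["tcp_pos"])
# lift & move above pile, look
R0=[np.pi,0,np.pi]; R=[np.pi,0,np.pi-.05]
arm.move_l([467,91,100],v=120)
arm.move_l([470,160,100],v=120)
```

```text
[-18.78 -20.52  19.53]
[-18.81  20.38  19.53]
[-18.32 -21.18   4.53]
[-18.37  20.33   4.53]
```

Run:
```python
from h import *
np.set_printoptions(precision=2,suppress=True)
R=[np.pi,0,np.pi-.048]
arm.move_l([518.1,220.1,80],rot=R,v=120)
arm.move_l([518.1,220.1,42],v=80)
o=arm.get_obs();im=arm.read_camera("wrist");np.save("o5.npy",o,allow_pickle=True)
cv2.imwrite("pics/w5.png",im);print(o["clock"],o["tcp_pos"],o["ee_rot"],o["wrist_force"])
cv2.imwrite("pics/w5a.png",cv2.resize(im[190:340,180:330],(600,600)))
cv2.imwrite("pics/s5.png",cv2.resize(arm.read_camera("scene")[150:270,160:320],(800,600),interpolation=cv2.INTER_CUBIC))
```

```text
19.65 [518.03 220.03  41.85] [-3.14 -0.    3.09] [-0.34  0.13  0.21]
```

View pics/w5a.png

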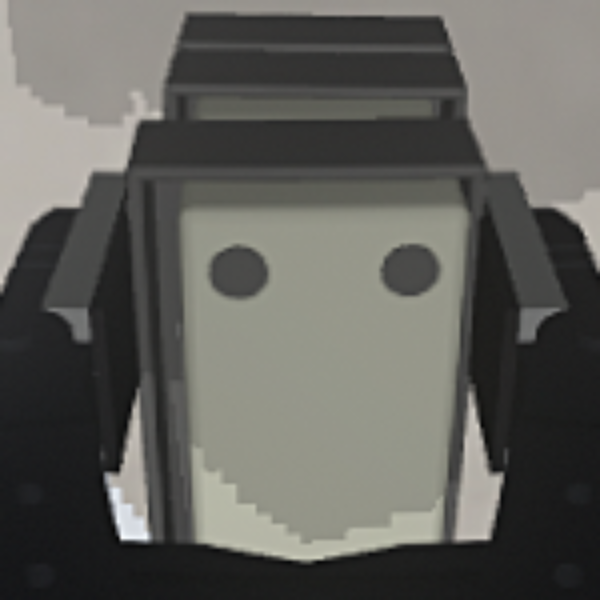

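View pics/s5.png

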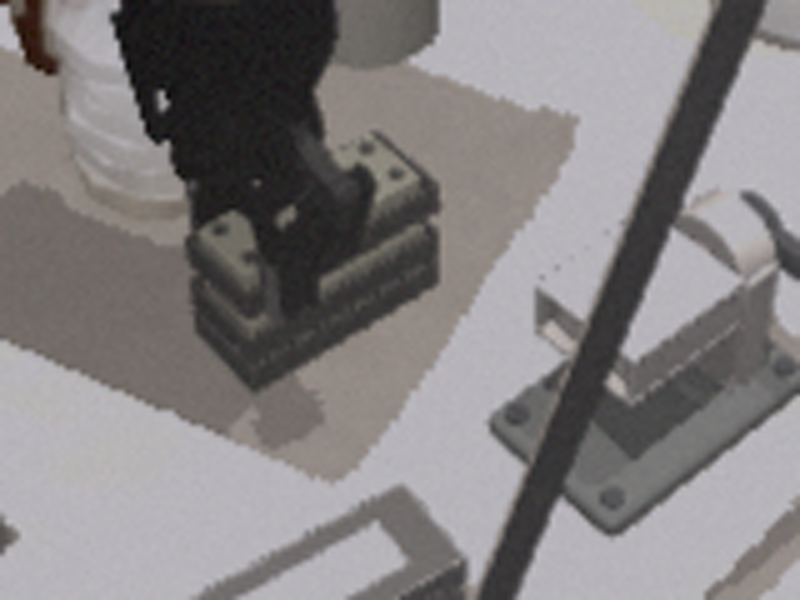

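Run:
```python
from h import *
np.set_printoptions(precision=2,suppress=True)
o=np.load("o5.npy",allow_pickle=True).item()
R=eR(o["ee_rot"])
a=lambda x,y:(180+x/4-.375,190+y/4-.375)
for n,p,z in [("box",(138,122),46.35),("box",(475,122),46.35),("box rim",(127,175),61.35),("box rim",(488,175),61.35),("pile",(168,88),33),("pile",(467,88),33),("pbot",(184,14),0),("pbot",(444,16),0)]:
    P=onz("wrist",a(*p),z,o); print(n,P,R.T@(P-o["tcp_pos"]))
```

```text
box [499.04 199.63  46.35] [ 18.   -21.29  -4.49]
box [501.04 242.12  46.35] [18.04 21.24 -4.5 ]
box rim [499.41 200.27  61.35] [ 17.66 -20.64 -19.49]
box rim [501.36 241.61  61.35] [ 17.69  20.75 -19.5 ]
pile [499.66 201.97  33.  ] [ 17.48 -18.92   8.86]
pile [501.6  242.82  33.  ] [17.51 21.98  8.85]
pbot [499.4  201.03   0.  ] [ 17.68 -19.87  41.86]
pbot [501.73 243.35   0.  ] [17.39 22.51 41.85]
```

Run:
```python
from h import *
np.set_printoptions(precision=2,suppress=True)
arm.move_l([518.0,221.4,40],v=30)
h=arm.move_l([518.0,221.4,31.2],v=15,stop_force=4)
o=arm.get_obs();print(h,o["tcp_pos"],o["wrist_force"],o["wrist_torque"])
arm.set_gripper(.62)
arm.pause(.2)
o=arm.get_obs();print(o["clock"],o["tcp_pos"],o["wrist_force"],o["width"])
cv2.imwrite("pics/w6.png",cv2.resize(arm.read_camera("wrist")[190:340,180:330],(600,600)))
```

```text
True [517.95 221.4   32.42] [-0.79 -0.97  7.94] [0.05 0.1  0.02]
20.9833 [517.5  221.23  32.01] [ 1.25  0.18 -0.07] 0.6215913439920487
```

View pics/w6.png

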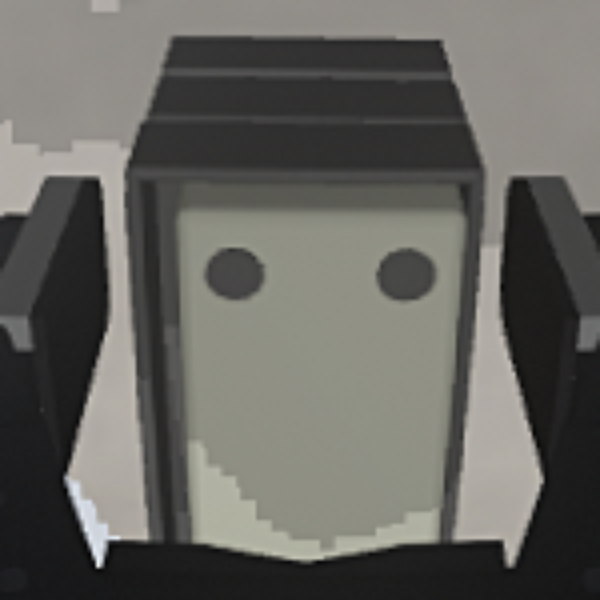

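The box sits flush on the pile, with three layers lined up at crop (125–485, 40–175) and both fingers clear. I'll retreat and check.

Run:
```python
from h import *
np.set_printoptions(precision=2,suppress=True)
arm.move_l([517.5,221.3,130],v=80)
arm.goto([480,215,260],[np.pi,0,np.pi])
o=arm.get_obs();im=arm.read_camera("wrist")
cv2.imwrite("pics/w7.png",cv2.resize(im[100:300,150:350],(600,600)));print(o["clock"])
cv2.imwrite("pics/s7.png",cv2.resize(arm.read_camera("scene")[150:300,180:380],(800,600),interpolation=cv2.INTER_CUBIC))
```

```text
23.0083
```

View pics/w7.png

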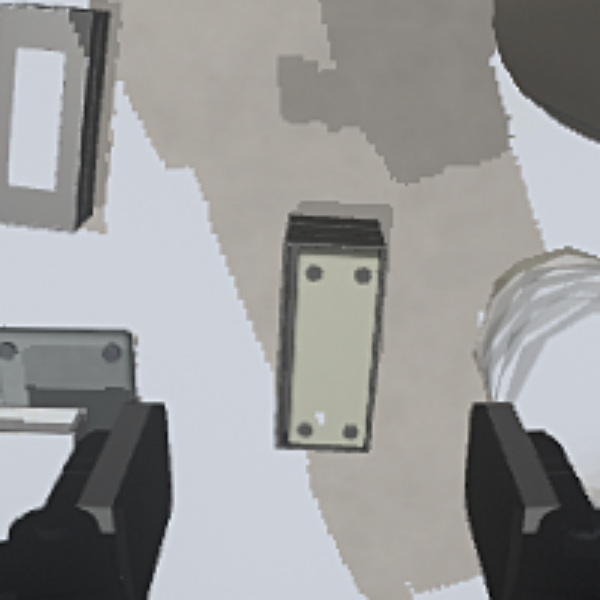

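View pics/s7.png

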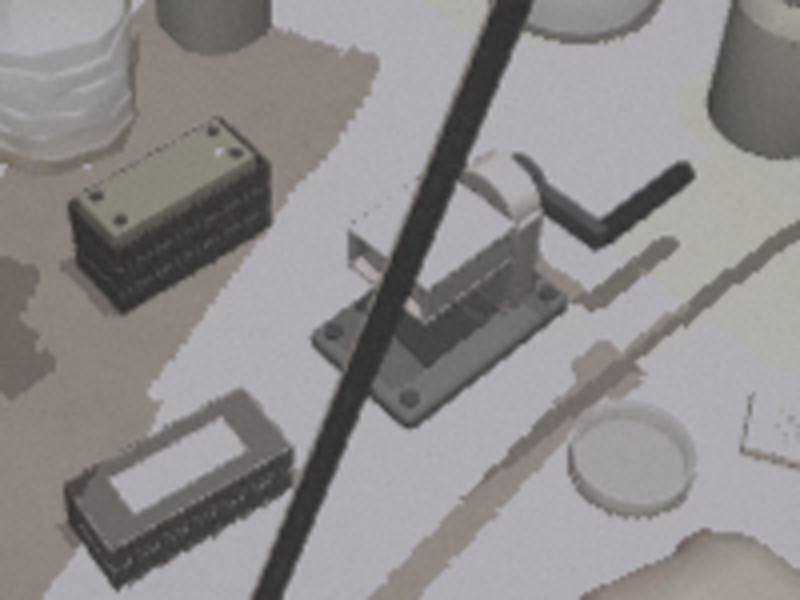

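The box stands squarely and closed on the lid-down pile, and the pile has not moved in the picture. I'm handing the job in.

```bash
python3 -c "
from plant import arm
arm.close_job()"
```

```text
the job is handed in; nothing more can be done
```

The box is closed and lid down, squarely on top of the lid-down pile (the left one), and I handed the job in at about 23 s of the 54 s allowed.

- **Crank:** I gripped the bar and swung it over the top to the far stop. There I pressed it down 4.6 mm further and held it for 0.3 s. The crank angle was not read directly, but the pictures show the bar at the -y side and the box lid down.
- **Drawing out:** I drew the box straight out by the sides of its lid. The sleeve gave almost no resistance, and base and lid stayed together.
- **Placing:** Just before setting down I measured the box about 1.4 mm off the pile, corrected that, and lowered until it touched lightly.
- **Last checks:** The final wrist and scene pictures show the three layers lined up and the box level. Against the first scene picture the pile looks unmoved, and the gripper stands clear of everything.

Forces I read stayed below about 20 N. No check failed. The position estimates from the different views differed by only 1 to 3 mm.

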